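# Pack out a gluing press and hold the wedge tight

### The job

Close the gap between the board and the crossbar of the small gluing press: lay flat pale packers on the board under the bar, one squarely on top of another and in line with the press, as many as it takes for the wedge to fill what is left. Then push the dark taper wedge, thin end first and flat side down, between the top packer and the bar until you feel it jam and press the board, and finish still gripping it by its thick end, holding it tight there. Leave any packer you do not need lying flat on the bench away from the press, and do not knock the glue bottle over.

Things in the scene. Friction and masses are not known exactly. Their poses are not given: they have to be found in the camera images.
- press: Fixed gluing press. Origin on the bench below the middle of the crossbar's front face; x points into the press away from the robot, y left, z up. Base: x -98 to 92, 150 wide, 14 thick. Cleats beside the board (y +-38 to +-47) reach z = 22. Back stop: front face at x = 80, 84 wide, top at z = 54. Two steel rods (12 dia, 128 high) at x = 20, y = +-58. Yaw varies.
- crossbar: Wooden bar across the press, fixed at a height that varies. Origin: middle of its lower front edge (towards the robot); axes as the press. 40 deep (x 0 to 40), 140 wide, 22 thick, flat underside at its z = 0; nuts hang 10 lower at y +-48 to +-68 only. Gap above the board = this origin's height minus 32 mm: 34 to 52 mm. One packer is never enough.
- work: The board being pressed: pine, 70 wide, 210 long, 18 thick, 0.15 kg, loose on the press base between the cleats, under the bar. Its long axis (own y) lies along the press's x; in the press frame it reaches from x about -133 to 77. Origin: centre of its underside. Its top is 32 mm above the bench.
- packer_1: Pale wooden packer, flat strip 140 x 40 x 10 (x, y, z), 60 g, loose, flat on the bench. Origin: centre of its underside, x along its length. Three are alike; two or three are needed. Pushed in to the back stop its centre is at x = 10 of the press and 60 mm stick out in front of the bar. Grip it across the 40 mm width, about 50 mm from its centre.
- packer_2: A packer like packer_1.
- packer_3: A packer like packer_1.
- taper_wedge: Dark taper wedge, 150 long (x), 40 wide (y), about 80 g, loose, flat on the bench. Origin: centre of its underside. Thin end (5 thick) at x = +75, thick end (38) at x = -75, top slopes evenly. Grip across the width about 55 mm behind the origin. With the right packers it jams with its thin end 15 to 80 mm past the bar's front face; a push of 12 to 20 N jams it well.
- glue_bottle: White glue bottle with a red nozzle, standing at the left; a bystander, 196 tall, origin under its centre.

How it is judged:
By the outcome, as a careful person would: the job done as asked, in the order asked, and still so for the second after the job is handed in, while the arm keeps its last pose, push and grip.
It also fails if it takes over 72 s, if anything falls off the work surface, if the arm or the gripper's body presses on something with over 40 N, if the wrist force passes 120 N, or if a joint passes its speed limit or range.

### The arm

A 7-joint arm with a two-finger parallel gripper is mounted at the origin on the work surface; the furniture and walls round the work are solid. World frame = base frame: x ahead of the robot, y to its left, z up, the work surface at z = 0. Lengths are in m, angles in rad, forces in N, time in s.
With the tool pointing down it reaches from about 0.4 to 0.85 m from the base axis. Payload 10.4 kg.
Tool frame: the origin (TCP) lies on the centre line of the jaws, within the pads' length; the fingertips stand 22 mm ahead of it and the grasp point (between the pads) lies 3 mm ahead of it; z points along the fingers, y is the line along which they close (so a half turn about z gives the same grasp; the last joint's range is limited). The gripper opens to 87 mm and grips with 3 to 60 N. Pads are 19 mm wide; open, the fingers measure 117 mm over their backs; the gripper's body (75 mm by 190 mm) begins 51 mm behind the grasp point.
Start: joints at [1.317, 0.332, -0.065, 1.46, 0.022, 1.35, -0.088], TCP at [0.143, -0.608, 0.245] pointing down, gripper open.
Joint ranges: [-2.6, 2.6], [-0.5, 2.12], [-1.47, 1.34], [0.16, 2.42], [-1.27, 4.41], [0.06, 2.06], [-2.6, 2.6]. Speed limits (rad/s): [2.22, 2.22, 2.79, 2.79, 3.14, 3.14, 3.14].

### API

Orientations are given as a unit quaternion [x, y, z, w].
In Python, from bench import r, viewer, monitor, ticket gives the robot as it stands (r), with the cameras (viewer), the readings (monitor) and the job (ticket).
- The arm moves only by the tool jog_arm, called after "Request:" by a JSON object that holds its "op" and its "data", one argument or row to a line. Schema: {"type":"object","properties":{"steps":{"type":"object","properties":{"x":{"type":"array","items":{"type":"number"},"minItems":1,"maxItems":12},"y":{"type":"array","items":{"type":"number"},"minItems":1,"maxItems":12},"z":{"type":"array","items":{"type":"number"},"minItems":1,"maxItems":12},"twist":{"type":"array","items":{"type":"number"},"minItems":1,"maxItems":12},"aperture":{"type":"array","items":{"type":"number"},"minItems":1,"maxItems":12}},"additionalProperties":false,"required":["x","y","z","twist","aperture"]},"clamp_n":{"type":"number"},"only":{"type":"string"},"quiet":{"type":"boolean"},"lines":{"type":"string"}},"required":["steps"],"additionalProperties":false}. steps is an object with one list for each field, all of the same length, 1 to 12, a row being the entries at one place: x, y, z (the shift in m), twist (a turn about the tool's z in rad), aperture (the finger opening in m); each row is the pose to reach, as a shift and turn from the pose commanded when the call began, along the tool's axes at that moment; what a row does not reach only later rows make up. A row lasts 1/10 s, in which the tool goes at most 0.05 m and 0.15 rad, less where a joint would pass 70% of its speed; a pose out of reach is approached as far as the arm can. The fingers move at their own pace and stop on an object; clamp_n is the grip in N (left out, the last holds). Time passes only in rows, so rows that do not move let the fingers close. The tool returns the time, the measured TCP pose, the force, the opening and the grip force at its end. only (a regular expression) keeps the lines of the reply that match it, lines (a string "A,B") keeps lines A to B, and quiet returns only ok. Input that does not fit is refused with a message, and nothing moves.
- monitor.read_state(): the state, without advancing time (a new reading comes with each control period).
- viewer.camera(name): name is "scene" or "top"; returns a dict with "img" (384x512x3 uint8, red, green, blue), "fx", "fy", "cx", "cy" (pixels), "pose" (4x4, takes a point from camera to world coordinates). Camera axes: x right, y down, z forward; pixel columns grow to the right and rows downward; lengths in m; the calibration is good to about 2 mm. A picture is of the moment at which its call begins. There is no depth.
- ticket.close_job(): hands the job in; it is judged then, once.
The state is a dict: "time": time; "joint_positions": joint angles; "joint_vel": joint speeds; "joint_torque": joint torques, N m; "ee_pos": TCP position; "eef_rot": TCP orientation; "ft_force": force on the tool from outside, world axes, zero at the start; "torque": the same for the moment, N m; "width": finger opening in m; "grip_force": force on a finger pad.
Only numpy, scipy, OpenCV 4.12 (cv2) and the standard library are available. Lean on these libraries where they do the work, as an engineer would, in place of code of your own. Each camera call takes 0.05 s, during which the arm holds its last target. There are 200 camera calls.

## Working session

There is one attempt and no reset: what is moved stays moved. The work goes in short steps, Python scripts to look and compute and a tool call to move; the robot and the scene stay as the last step left them, time stands still between calls to the robot, and variables do not carry over. Pictures are saved under pics/ and viewed, at most 10 in all, crops included, and the job is handed in when it is done.

```bash
ls; mkdir -p pics
```

Run:
```python
from bench import r, viewer, monitor, ticket
import cv2,numpy as np
for n in("scene","top"):
    c=viewer.camera(n);cv2.imwrite(f"pics/{n}0.png",c["img"][:,:,::-1]);print(n,c["fx"],c["fy"],c["cx"],c["cy"],np.round(c["pose"],4).tolist())
s=monitor.read_state();print({k:np.round(v,3).tolist() for k,v in s.items()})
```

```text
bench.py
pics
scene 380.96885028654816 380.96885028654816 254.928272163774 198.725148979037 [[-0.5598, -0.3866, 0.7329, -0.2844], [-0.8286, 0.2523, -0.4998, 0.6202], [0.0083, -0.8871, -0.4616, 0.5708], [0.0, 0.0, 0.0, 1.0]]
top 492.3759992021298 492.3759992021298 252.5756829959005 189.1981831232388 [[-0.0049, -0.9913, 0.1318, 0.3293], [-1.0, 0.0043, -0.0048, 0.1237], [0.0042, -0.1318, -0.9913, 1.2589], [0.0, 0.0, 0.0, 1.0]]
{'time': 0.1, 'joint_positions': [1.317, 0.333, -0.065, 1.461, 0.022, 1.35, -0.088], 'joint_vel': [-0.0, -0.002, 0.002, -0.001, -0.002, 0.001, 0.001], 'joint_torque': [0.001, -62.454, 0.025, -39.071, -0.061, 0.037, 0.0], 'ee_pos': [0.143, -0.608, 0.244], 'eef_rot': [0.993, 0.115, -0.0, -0.001], 'ft_force': [-0.21, -0.084, -0.169], 'torque': [0.03, -0.007, 0.03], 'grip_force': 0.0, 'width': 0.087}
```

View pics/scene0.png

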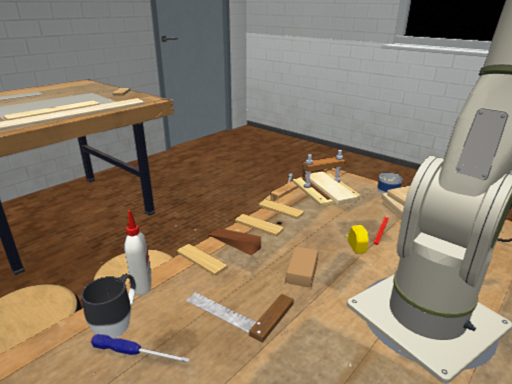

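View pics/top0.png

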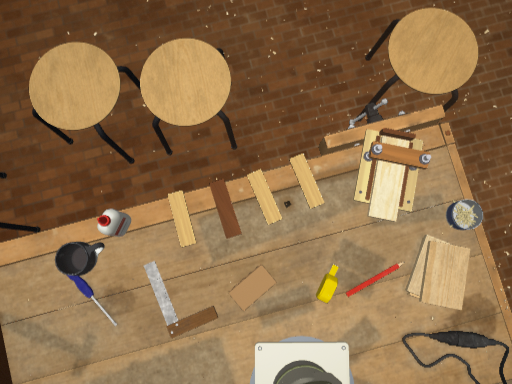

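The top view shows three packers at about (182,218), (264,197) and (307,181), and the dark wedge at (226,209). The press is at (395,165) and the bottle at (112,222). I'll segment them next.

Create h.py:
```python
from bench import r, viewer, monitor, ticket
import cv2,numpy as np
from scipy.spatial.transform import Rotation as R
def ray(c,px):
    px=np.atleast_2d(px).astype(float)
    d=np.c_[(px[:,0]-c["cx"])/c["fx"],(px[:,1]-c["cy"])/c["fy"],np.ones(len(px))]@c["pose"][:3,:3].T
    return c["pose"][:3,3],d
def plane(c,px,z):
    o,d=ray(c,px);return o+d*((z-o[2])/d[:,2])[:,None]
def proj(c,P):
    p=(np.atleast_2d(P)-c["pose"][:3,3])@c["pose"][:3,:3]
    return np.c_[c["fx"]*p[:,0]/p[:,2]+c["cx"],c["fy"]*p[:,1]/p[:,2]+c["cy"]]
def two(c1,p1,c2,p2):
    o1,d1=ray(c1,p1);o2,d2=ray(c2,p2);out=[]
    for a,b in zip(d1,d2):
        t=np.linalg.lstsq(np.c_[a,-b],o2-o1,rcond=None)[0]
        out.append(np.r_[(o1+t[0]*a+o2+t[1]*b)/2,np.linalg.norm(o1+t[0]*a-o2-t[1]*b)])
    return np.array(out)
def st():
    s=monitor.read_state();return s
def todelta(P,yaw=None):
    """target TCP world point (and tool-y axis yaw mod pi) -> tool frame shift"""
    s=st();q=R.from_quat(s["eef_rot"]);d=q.inv().apply(np.array(P)-s["ee_pos"])
    y=q.as_matrix()[:,1];cur=np.arctan2(y[1],y[0]);o=[round(float(v),4) for v in d]
    if yaw is not None:o.append(round(float((cur-yaw+np.pi/2)%np.pi-np.pi/2),4))  # + turn about tool z (down) lowers world yaw
    return o
```

Run:
```python
from h import *
c=viewer.camera("top");im=c["img"];hsv=cv2.cvtColor(im,cv2.COLOR_RGB2HSV)
for u,v in [(182,218),(264,197),(307,181),(226,209),(245,200),(285,190),(205,215),(385,205),(365,185),(400,155),(226,195),(226,228)]:print(u,v,hsv[v,u],end=' ')
m1=cv2.inRange(hsv,(15,60,200),(32,150,255));m2=cv2.inRange(hsv,(0,90,40),(14,255,140))
print()
for n,m,z in(("pale",m1,.01),("dark",m2,.02)):
    for k in cv2.findContours(m,cv2.RETR_EXTERNAL,cv2.CHAIN_APPROX_NONE)[0]:
        a=cv2.contourArea(k)
        if a>150 and k[:,0,1].min()>110 and k[:,0,1].max()<300:
            P=plane(c,k[:,0],z)[:,:2];rc=cv2.minAreaRect((P*1000).astype(np.float32));print(n,a,cv2.boundingRect(k),np.round(rc[0],1),np.round(rc[1],1),round(rc[2],1))
cv2.imwrite("pics/t1.png",cv2.resize(im[115:235,335:455,::-1],None,fx=5,fy=5,interpolation=cv2.INTER_CUBIC))
s=viewer.camera("scene");cv2.imwrite("pics/s1.png",cv2.resize(s["img"][140:215,260:380,::-1],None,fx=6,fy=6,interpolation=cv2.INTER_CUBIC))
```

```text
182 218 [ 19 127 219] 264 197 [ 19 124 223] 307 181 [ 19 126 220] 226 209 [ 12 162 123] 245 200 [ 16 130 106] 285 190 [ 17 116 123] 205 215 [ 17 114 150] 385 205 [ 22  69 241] 365 185 [ 24  99 238] 400 155 [ 15 163 189] 226 195 [ 12 164 120] 226 228 [ 12 161 114] 
pale 762.5 (168, 191, 28, 56) [421.8 299.2] [138.   38.8] 15.3
pale 751.5 (247, 170, 35, 55) [476.9  88.1] [138.1  39.2] 22.7
pale 879.5 (369, 161, 49, 61) [ 487.3 -242.5] [105.1 146.2] 77.8
pale 738.5 (290, 154, 34, 55) [517.4 -20.7] [137.9  39.3] 21.9
pale 847.0 (347, 119, 60, 84) [ 590.3 -171.7] [130.9 243.4] 62.4
dark 235.5 (0, 228, 36, 14) [382.2 707.3] [88.1 32.4] 89.7
dark 194.0 (380, 128, 36, 12) [ 637.5 -256.9] [90.8 19.5] 79.2
```

View pics/t1.png

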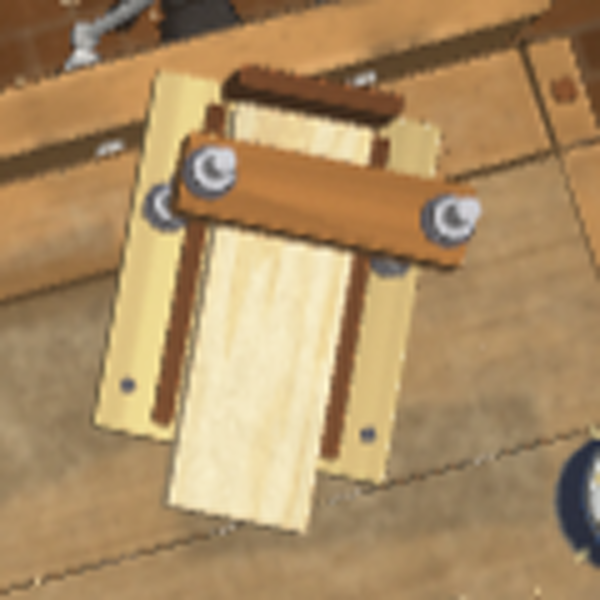

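View pics/s1.png

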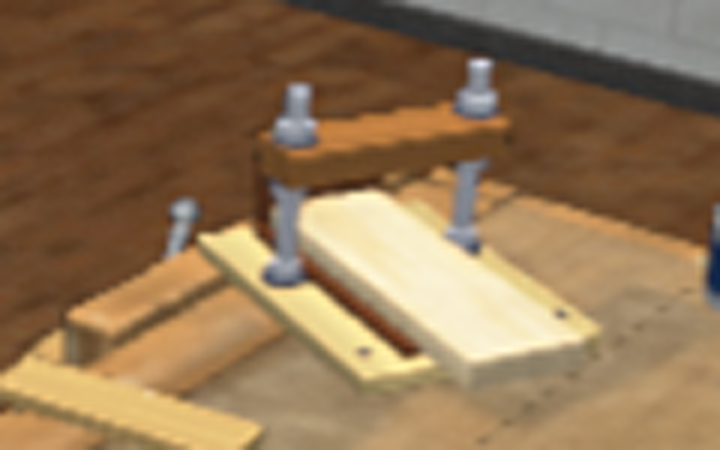

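The crops show the base's front corners at crop (95,428) and (383,484) and its back corners at (158,70) and (440,125). The board's front corners are at (168,505) and (306,532). The bar's front face is clear in both views. Next I'll get the press pose, the bar height and the wedge.

Run:
```python
from h import *
c=viewer.camera("top");s=viewer.camera("scene")
f=lambda a:335*np.array([1,0])+115*np.array([0,1])+(np.array(a)+.5)/5-.5
B=plane(c,f([(95,428),(383,484),(158,70),(440,125)]),.014)
W=plane(c,f([(168,505),(306,532),(215,228),(352,252)]),.032)
print(np.round(B*1000,1),"\n",np.round(W*1000,1))
d=(B[2]+B[3]-B[0]-B[1])[:2];y1=np.arctan2(d[1],d[0]);e=(B[0]+B[2]-B[1]-B[3])[:2];y2=np.arctan2(-e[0],e[1])
w=(W[2]-W[0]+W[3]-W[1])[:2];y3=np.arctan2(w[1],w[0]);g=(W[0]-W[1])[:2];print("yaws",np.degrees([y1,y2,y3,np.arctan2(-g[0],g[1])]))
yaw=np.mean([y1,y2,y3]);X=np.array([np.cos(yaw),np.sin(yaw),0]);Y=np.array([-X[1],X[0],0])
O=B.mean(0)+.003*X;O[2]=0;print("press",O,"board in press",np.round((W-O)@np.c_[X,Y]*1000,1))
# scene profile across bar front face: sample at press y, x=0, z 40..120
g=cv2.cvtColor(s["img"],cv2.COLOR_RGB2GRAY).astype(np.float32);hs=cv2.cvtColor(s["img"],cv2.COLOR_RGB2HSV).astype(np.float32)
zs=np.arange(.056,.122,.004);print("z",np.round(zs*1000).astype(int))
for yy in(.03,.015,0,-.015,-.03):
    p=proj(s,O+yy*Y+zs[:,None]*[0,0,1]).astype(np.float32)
    print(yy,np.round(cv2.remap(g,p[:,0],p[:,1],cv2.INTER_LINEAR).ravel()).astype(int))
hsv=cv2.cvtColor(c["img"],cv2.COLOR_RGB2HSV);m=cv2.inRange(hsv,(8,140,90),(14,255,140))
for k in cv2.findContours(m,cv2.RETR_EXTERNAL,cv2.CHAIN_APPROX_NONE)[0]:
    if cv2.contourArea(k)>300 and k[:,0,1].min()>110 and k[:,0,1].max()<300:
        print(cv2.boundingRect(k));P=plane(c,k[:,0],.018)[:,:2]*1000;rc=cv2.minAreaRect(P.astype(np.float32));print(rc);print(np.round(cv2.boxPoints(rc)))
cv2.imwrite("pics/s2.png",cv2.resize(s["img"][140:280,170:330,::-1],None,fx=4.2,fy=4.2,interpolation=cv2.INTER_CUBIC))
```

```text
[[ 465.4 -139.3   14. ]
 [ 436.2 -284.7   14. ]
 [ 652.2 -178.    14. ]
 [ 622.4 -323.1   14. ]] 
 [[ 424.6 -170.8   32. ]
 [ 410.8 -239.2   32. ]
 [ 565.2 -199.7   32. ]
 [ 552.6 -268.7   32. ]]
yaws [-11.67664563 -11.47620087 -11.68082435 -11.40344757]
press [ 0.54699699 -0.23188302  0.        ] board in press [[-132.2   35.2]
 [-131.9  -34.6]
 [  11.4   35.2]
 [  12.9  -34.9]]
z [ 56  60  64  68  72  76  80  84  88  92  96 100 104 108 112 116 120]
0.03 [229 230 234 237 184  65  66  81  78  77  88 116 136 143 137 107  75]
0.015 [234 235 239 235 128  59  69  78  78  76  90 129 138 144 139 104  70]
0 [234 213 164 126 103 101  92  78  77  76  83 111 138 143 140 126  76]
-0.015 [200 178 159 153 114  76  75  77  77  76  91 130 137 142 134  99  77]
-0.03 [155 154 145 132 152 131  70  75  76  75  86 126 142 136 108 105  89]
(482, 205, 30, 55)
((384.419921875, -496.11578369140625), (73.19158172607422, 138.92864990234375), 85.75636291503906)
[[ 312. -527.]
 [ 451. -538.]
 [ 456. -465.]
 [ 318. -454.]]
(458, 135, 54, 47)
((569.861083984375, -491.6036071777344), (94.95065307617188, 147.07247924804688), 14.56236743927002)
[[ 505. -432.]
 [ 542. -575.]
 [ 634. -551.]
 [ 597. -408.]]
```

View pics/s2.png

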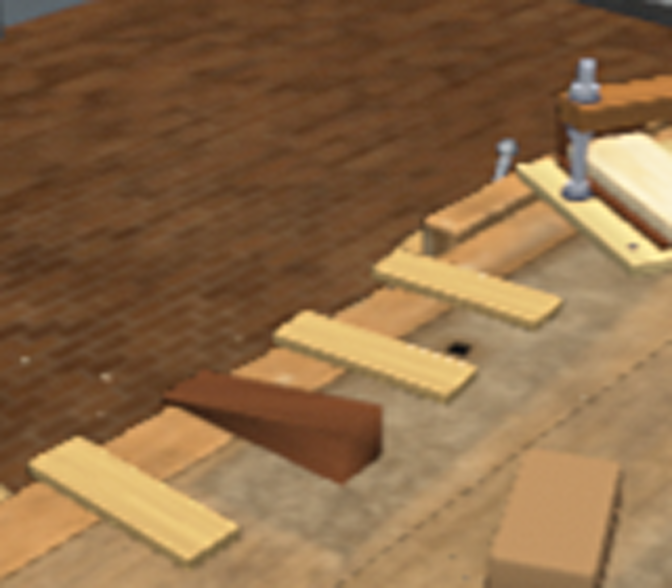

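h is about 76 mm (the bar's top front edge is at about 98), so the gap is about 44 mm. That needs three packers and leaves 14 mm, so the wedge should jam with its thin end about 41 mm in. The crop confirms that the wedge's thin end points away from the robot. Its thick end is at about crop (345,440).

Add to h.py:
```python
YAW=-.2025;O=np.array([.547,-.2319,0]);X=np.array([np.cos(YAW),np.sin(YAW),0]);Y=np.array([-X[1],X[0],0])
def pp(x,y,z): return O+x*X+y*Y+[0,0,z]
def inpress():
    s=st();q=R.from_quat(s["eef_rot"]).as_matrix();d=s["ee_pos"]-O
    print("press frame mm",np.round([d@X*1e3,d@Y*1e3,d[2]*1e3],1),"yaw err",round(float(np.arctan2(q[1,0],q[0,0])-YAW),4),"t",s["time"])
def packer(cx,cy,a,back=.057,z=.024):
    a=np.radians(a);return np.array([cx-back*np.cos(a),cy-back*np.sin(a),z]),a+np.pi/2
```

Run:
```python
from h import *
P,a=packer(.5174,-.0207,21.9);print(P,todelta(P,a))
c=viewer.camera("top");hsv=cv2.cvtColor(c["img"],cv2.COLOR_RGB2HSV);m=cv2.inRange(hsv,(7,145,60),(14,255,150));M=np.zeros_like(m);M[175:242,205:246]=m[175:242,205:246]
k=max(cv2.findContours(M,cv2.RETR_EXTERNAL,cv2.CHAIN_APPROX_NONE)[0],key=cv2.contourArea);rc=cv2.minAreaRect(k);b=cv2.boxPoints(rc);b=b[np.argsort(b[:,1])];print(rc,b)
A=plane(c,b[:2].mean(0),.005)[0];Bk=plane(c,b[2:].mean(0),.038)[0];print(A,Bk,"len",np.linalg.norm((A-Bk)[:2]),"ang",np.degrees(np.arctan2(*(A-Bk)[[1,0]])),"c",(A+Bk)/2)
```

```text
[ 0.46451333 -0.0419603   0.024     ] [0.4426, -0.4777, 0.2205, -0.1514]
((224.5, 206.0), (62.0, 39.0), 90.0) [[205. 175.]
 [244. 175.]
 [244. 237.]
 [205. 237.]]
[0.53321991 0.18987913 0.005     ] [0.37283282 0.18772733 0.038     ] len 0.16040152007266373 ang 0.768649194968482 c [0.45302636 0.18880323 0.0215    ]
```

Request:
{"op": "jog_arm", "data": {
  "steps": {"x": [0.44,0.44,0.44,0.44,0.44,0.44,0.44,0.44,0.44,0.44,0.44,0.44],"y": [-0.478,-0.478,-0.478,-0.478,-0.478,-0.478,-0.478,-0.478,-0.478,-0.478,-0.478,-0.478],"z": [0.1,0.1,0.1,0.1,0.1,0.1,0.1,0.1,0.1,0.1,0.1,0.1],"twist": [-0.151,-0.151,-0.151,-0.151,-0.151,-0.151,-0.151,-0.151,-0.151,-0.151,-0.151,-0.151],"aperture": [0.07,0.07,0.07,0.07,0.07,0.07,0.07,0.07,0.07,0.07,0.07,0.07]},
  "clamp_n": 25
}}

```text
time: 1.55
ee_pos: [0.4349, -0.0901, 0.1534]
eef_rot: [0.982, 0.19, 0.0, 0.001]
ft_force: [1.0, -1.1, -0.5]
width: 0.07
grip_force: 0.0
```

```bash
python3 -c "
from h import *
P,a=packer(.5174,-.0207,21.9);print(todelta(P,a))"
```

```text
[0.0453, -0.0338, 0.1294, -0.0008]
```

Request:
{"op": "jog_arm", "data": {
  "steps": {"x": [0.045,0.045,0.045,0.045,0.045],"y": [-0.034,-0.034,-0.034,-0.034,-0.034],"z": [0,0.05,0.09,0.09,0.09],"twist": [0,0,0,0,0],"aperture": [0.07,0.07,0.07,0.07,0.07]}
}}

```text
time: 2.05
ee_pos: [0.4632, -0.0435, 0.0639]
eef_rot: [0.982, 0.19, -0.0, -0.0]
ft_force: [0.3, -0.9, 0.3]
width: 0.07
grip_force: 0.0
```

```bash
python3 -c "
from h import *
P,a=packer(.5174,-.0207,21.9);print(todelta(P,a))"
```

```text
[0.0018, -0.0009, 0.0399, -0.0005]
```

Request:
{"op": "jog_arm", "data": {
  "steps": {"x": [0.001,0.001,0.001,0.001,0.001,0.001],"y": [-0.001,-0.001,-0.001,-0.001,-0.001,-0.001],"z": [0.04,0.04,0.04,0.04,0.04,0.04],"twist": [0,0,0,0,0,0],"aperture": [0.07,0.07,0.03,0.03,0.03,0.03]},
  "clamp_n": 25
}}

```text
time: 2.65
ee_pos: [0.4641, -0.0425, 0.024]
eef_rot: [0.982, 0.19, 0.0, 0.0]
ft_force: [0.6, 0.4, -0.3]
width: 0.0457
grip_force: 0.0
```

```bash
python3 -c "
from h import *
print(todelta(pp(-.137,0,.13),YAW+np.pi/2))"
```

```text
[-0.1078, 0.1312, -0.1059, 0.5839]
```

Request:
{"op": "jog_arm", "data": {
  "steps": {"x": [0,0,0,0,-0.05,-0.1,-0.108,-0.108,-0.108,-0.108],"y": [0,0,0,0,0.05,0.09,0.13,0.131,0.131,0.131],"z": [0,0,-0.05,-0.1,-0.1,-0.1,-0.1,-0.1,-0.1,-0.1],"twist": [0,0,0,0.1,0.25,0.4,0.55,0.584,0.584,0.584],"aperture": [0.03,0.03,0.03,0.03,0.03,0.03,0.03,0.03,0.03,0.03]},
  "clamp_n": 25
}}

```text
time: 3.65
ee_pos: [0.4125, -0.2035, 0.123]
eef_rot: [0.995, -0.1, -0.0, -0.0]
ft_force: [0.4, 0.5, -0.9]
width: 0.0395
grip_force: 25.0
```

Run:
```python
from h import *
inpress();c=viewer.camera("top");hsv=cv2.cvtColor(c["img"],cv2.COLOR_RGB2HSV)
cv2.imwrite("pics/t3.png",cv2.resize(c["img"][110:260,160:430,::-1],None,fx=2.9,fy=2.9,interpolation=cv2.INTER_CUBIC))
```

```text
press frame mm [-137.5    0.8  123. ] yaw err 0.0014 t 3.65
```

View pics/t3.png

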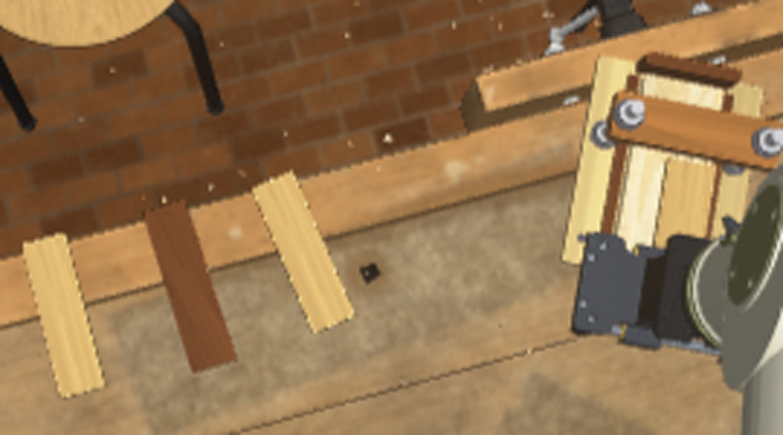

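The packer is held in line with the press, with its leading edge at crop (690,160), just in front of the bar. The wedge corners are at crop (147,210), (184,202), (194,371) and (236,359).

Request:
{"op": "jog_arm", "data": {
  "steps": {"x": [0,0,0,0.03,0.06,0.08,0.086,0.088,0.088],"y": [0.001,0.001,0.001,0.001,0.001,0.001,0.001,0.001,0.001],"z": [0.04,0.064,0.064,0.064,0.064,0.064,0.064,0.064,0.064],"twist": [0,0,0,0,0,0,0,0,0],"aperture": [0.03,0.03,0.03,0.03,0.03,0.03,0.03,0.03,0.03]}
}}

```text
time: 4.6
ee_pos: [0.498, -0.2222, 0.0597]
eef_rot: [0.995, -0.101, -0.0, 0.0]
ft_force: [-0.1, -0.2, -0.7]
width: 0.0398
grip_force: 25.0
```

```bash
python3 -c "
from h import *
inpress()"
```

```text
press frame mm [-49.9  -0.4  59.7] yaw err 0.001 t 4.6
```

Request:
{"op": "jog_arm", "data": {
  "steps": {"x": [0.002,0.004,0.006,0.007],"y": [0,0,0,0],"z": [0.002,0.002,0.002,0.002],"twist": [0,0,0,0],"aperture": [0.03,0.03,0.03,0.03]}
}}

```text
time: 5.0
ee_pos: [0.5005, -0.2231, 0.0555]
eef_rot: [0.995, -0.101, -0.005, -0.001]
ft_force: [-19.4, 5.3, 7.1]
width: 0.0397
grip_force: 25.0
```

```bash
python3 -c "
from h import *
inpress()"
```

```text
press frame mm [-47.3  -0.7  55.5] yaw err -0.0003 t 5.0
```

Request:
{"op": "jog_arm", "data": {
  "steps": {"x": [-0.006,-0.006,-0.006,-0.006,-0.006,-0.006,-0.006,-0.006],"y": [0,0,0,0,0,0,0,0],"z": [0.001,0.001,0.001,0.001,-0.04,-0.09,-0.12,-0.12],"twist": [0,0,0,0,0,0,0,0],"aperture": [0.03,0.06,0.06,0.06,0.07,0.07,0.07,0.07]}
}}

```text
time: 5.8
ee_pos: [0.502, -0.2236, 0.1823]
eef_rot: [0.995, -0.101, 0.004, 0.002]
ft_force: [0.1, 0.1, -0.4]
width: 0.0695
grip_force: 0.0
```

Run:
```python
from h import *
inpress();P,a=packer(.4769,.0881,22.7);P[2]=.12;print(todelta(P,a))
c=viewer.camera("top")
q=lambda u:np.array([160,110])+(np.array(u)+.5)/2.9-.5
T=plane(c,q([(147,210),(184,202)]),.005);K=plane(c,q([(194,371),(236,359)]),.038)
A,B=T.mean(0),K.mean(0);print(T,K,"len",np.linalg.norm((A-B)[:2]),"ang",np.degrees(np.arctan2(A[1]-B[1],A[0]-B[0])),"c",(A+B)/2)
```

```text
press frame mm [-45.7  -1.  182.3] yaw err 0.0004 t 5.8
[-0.1348, -0.2684, 0.0606, -0.5983]
[[0.51490708 0.22619909 0.005     ]
 [0.52194854 0.19340042 0.005     ]] [[0.37132508 0.18261712 0.038     ]
 [0.38134092 0.14685011 0.038     ]] len 0.14907009065665763 ang 17.59670550012865 c [0.44738041 0.18726668 0.0215    ]
```

Request:
{"op": "jog_arm", "data": {
  "steps": {"x": [-0.02,-0.04,-0.06,-0.08,-0.1,-0.12,-0.135,-0.135,-0.135],"y": [-0.04,-0.08,-0.12,-0.16,-0.2,-0.24,-0.268,-0.268,-0.268],"z": [0,0,0.02,0.04,0.06,0.06,0.06,0.06,0.06],"twist": [-0.1,-0.2,-0.35,-0.45,-0.6,-0.6,-0.6,-0.6,-0.6],"aperture": [0.07,0.07,0.07,0.07,0.07,0.07,0.07,0.07,0.07]}
}}

```text
time: 6.75
ee_pos: [0.4205, 0.0669, 0.1166]
eef_rot: [0.98, 0.198, -0.0, 0.0]
ft_force: [-0.1, -0.1, -0.6]
width: 0.07
grip_force: 0.0
```

```bash
python3 -c "
from h import *
P,a=packer(.4769,.0881,22.7);print(todelta(P,a))"
```

```text
[0.0033, 0.0022, 0.0926, 0.0031]
```

Request:
{"op": "jog_arm", "data": {
  "steps": {"x": [0.003,0.003,0.003,0.003,0.003,0.003,0.003,0.003,0.003],"y": [0.002,0.002,0.002,0.002,0.002,0.002,0.002,0.002,0.002],"z": [0.04,0.08,0.093,0.093,0.093,0.093,0.093,0.093,0.093],"twist": [0.003,0.003,0.003,0.003,0.003,0.003,0.003,0.003,0.003],"aperture": [0.07,0.07,0.06,0.03,0.03,0.03,0.03,0.03,0.03]},
  "clamp_n": 25
}}

```text
time: 7.65
ee_pos: [0.4248, 0.0657, 0.0246]
eef_rot: [0.981, 0.196, 0.0, 0.0]
ft_force: [-0.1, -2.6, 4.1]
width: 0.0397
grip_force: 25.0
```

```bash
python3 -c "
from h import *
s=st();print(todelta(pp(-.140,0,.126),YAW+np.pi/2))"
```

```text
[-0.1173, 0.2431, -0.1013, 0.5969]
```

Request:
{"op": "jog_arm", "data": {
  "steps": {"x": [0,0,-0.02,-0.04,-0.06,-0.08,-0.1,-0.117,-0.117,-0.117],"y": [0,0.02,0.06,0.1,0.14,0.18,0.22,0.243,0.243,0.243],"z": [-0.05,-0.09,-0.1,-0.1,-0.1,-0.1,-0.1,-0.1,-0.1,-0.1],"twist": [0,0.1,0.2,0.35,0.45,0.6,0.597,0.597,0.597,0.597],"aperture": [0.03,0.03,0.03,0.03,0.03,0.03,0.03,0.03,0.03,0.03]}
}}

```text
time: 8.65
ee_pos: [0.4097, -0.2031, 0.1241]
eef_rot: [0.995, -0.101, -0.0, -0.0]
ft_force: [-0.0, 0.9, -0.9]
width: 0.0402
grip_force: 25.0
```

```bash
python3 -c "
from h import *
inpress()"
```

```text
press frame mm [-140.3    0.6  124.1] yaw err -0.0008 t 8.65
```

Request:
{"op": "jog_arm", "data": {
  "steps": {"x": [0,0,0,0.03,0.06,0.08,0.089,0.091,0.092],"y": [0.001,0.001,0.001,0.001,0.001,0.001,0.001,0.001,0.001],"z": [0.04,0.055,0.055,0.055,0.055,0.055,0.055,0.056,0.056],"twist": [0,0,0,0,0,0,0,0,0],"aperture": [0.03,0.03,0.03,0.03,0.03,0.03,0.03,0.03,0.03]}
}}

```text
time: 9.55
ee_pos: [0.4994, -0.2222, 0.0684]
eef_rot: [0.995, -0.101, -0.0, -0.0]
ft_force: [0.8, 0.0, -0.3]
width: 0.0397
grip_force: 25.0
```

```bash
python3 -c "
from h import *
inpress()"
```

```text
press frame mm [-48.6  -0.1  68.4] yaw err 0.0007 t 9.55
```

Request:
{"op": "jog_arm", "data": {
  "steps": {"x": [0.001,0.002,0.003,0.004],"y": [0.0003,0.0003,0.0003,0.0003],"z": [0.001,0.001,0.001,0.001],"twist": [0,0,0,0],"aperture": [0.03,0.03,0.03,0.03]}
}}

```text
time: 9.95
ee_pos: [0.5012, -0.2233, 0.0666]
eef_rot: [0.995, -0.101, -0.003, -0.0]
ft_force: [-12.9, 3.2, 7.4]
width: 0.0395
grip_force: 24.9
```

```bash
python3 -c "
from h import *
inpress()"
```

```text
press frame mm [-46.6  -0.8  66.6] yaw err -0.0003 t 9.95
```

Request:
{"op": "jog_arm", "data": {
  "steps": {"x": [-0.004,-0.004,-0.004,-0.004,-0.004,-0.004,-0.004,-0.004],"y": [0,0,0,0,0,0,0,0],"z": [0,0,0,0,-0.04,-0.09,-0.12,-0.12],"twist": [0,0,0,0,0,0,0,0],"aperture": [0.03,0.06,0.06,0.06,0.07,0.07,0.07,0.07]}
}}

```text
time: 10.75
ee_pos: [0.5023, -0.2237, 0.1922]
eef_rot: [0.995, -0.101, 0.004, 0.002]
ft_force: [0.3, -0.8, 0.2]
width: 0.0697
grip_force: 0.0
```

Run:
```python
from h import *
inpress();P,a=packer(.4218,.2992,15.3);P[2]=.12;print(todelta(P,a))
s=viewer.camera("scene");cv2.imwrite("pics/s4.png",cv2.resize(s["img"][140:230,260:390,::-1],None,fx=5,fy=5,interpolation=cv2.INTER_CUBIC))
```

```text
press frame mm [-45.4  -0.9 192.2] yaw err 0.0003 t 10.75
[-0.2353, -0.4704, 0.0693, -0.4692]
```

View pics/s4.png

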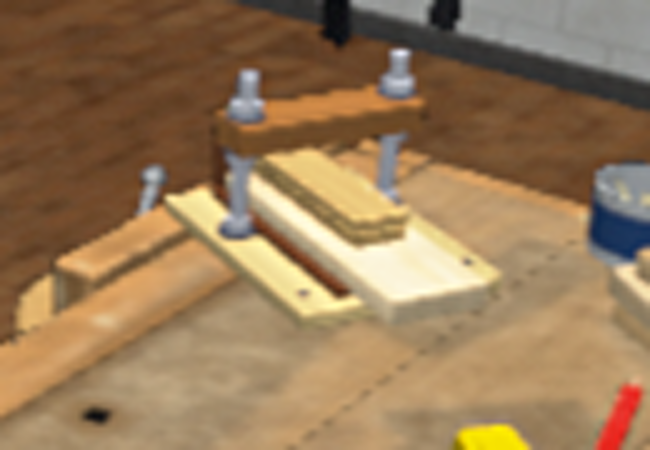

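The two packers sit squarely stacked at crop (340,200), with a clear gap left under the bar. I'll fetch the third.

Request:
{"op": "jog_arm", "data": {
  "steps": {"x": [-0.02,-0.04,-0.06,-0.08,-0.1,-0.12,-0.14,-0.16,-0.18,-0.2,-0.22,-0.235],"y": [-0.04,-0.08,-0.12,-0.16,-0.2,-0.24,-0.28,-0.32,-0.36,-0.4,-0.44,-0.47],"z": [0,0,0,0,0,0.0,0.0,0.0,0.02,0.04,0.06,0.07],"twist": [-0.1,-0.2,-0.35,-0.469,-0.469,-0.469,-0.469,-0.469,-0.469,-0.469,-0.469,-0.469],"aperture": [0.07,0.07,0.07,0.07,0.07,0.07,0.07,0.07,0.07,0.07,0.07,0.07]}
}}

```text
time: 12.0
ee_pos: [0.3618, 0.2864, 0.115]
eef_rot: [0.991, 0.134, -0.001, -0.0]
ft_force: [0.4, 0.1, 0.2]
width: 0.0699
grip_force: 0.0
```

Request:
{"op": "jog_arm", "data": {
  "steps": {"x": [0,0],"y": [0,0],"z": [0,0],"twist": [0,0],"aperture": [0.07,0.07]}
}}

```text
time: 12.2
ee_pos: [0.3629, 0.2849, 0.1161]
eef_rot: [0.991, 0.134, -0.001, -0.0]
ft_force: [0.1, -0.6, 0.2]
width: 0.0699
grip_force: 0.0
```

```bash
python3 -c "
from h import *
P,a=packer(.4218,.2992,15.3);print(todelta(P,a))"
```

```text
[0.0038, 0.0019, 0.0921, 0.0021]
```

Request:
{"op": "jog_arm", "data": {
  "steps": {"x": [0.004,0.004,0.004,0.004,0.004,0.004,0.004,0.004,0.004],"y": [0.002,0.002,0.002,0.002,0.002,0.002,0.002,0.002,0.002],"z": [0.04,0.08,0.092,0.092,0.092,0.092,0.092,0.092,0.092],"twist": [0.002,0.002,0.002,0.002,0.002,0.002,0.002,0.002,0.002],"aperture": [0.07,0.07,0.06,0.03,0.03,0.03,0.03,0.03,0.03]},
  "clamp_n": 25
}}

```text
time: 13.1
ee_pos: [0.369, 0.2836, 0.0259]
eef_rot: [0.991, 0.132, 0.001, 0.0]
ft_force: [-0.9, -2.9, 7.5]
width: 0.0394
grip_force: 24.9
```

```bash
python3 -c "
from h import *
s=st();print(todelta(pp(-.142,0,.136),YAW+np.pi/2))"
```

```text
[-0.0895, 0.4803, -0.1098, 0.4667]
```

Request:
{"op": "jog_arm", "data": {
  "steps": {"x": [0,0,-0.01,-0.02,-0.03,-0.04,-0.05,-0.06,-0.07,-0.08,-0.09,-0.09],"y": [0,0.02,0.06,0.1,0.15,0.2,0.25,0.3,0.35,0.4,0.44,0.48],"z": [-0.05,-0.09,-0.11,-0.12,-0.12,-0.12,-0.12,-0.12,-0.12,-0.12,-0.12,-0.12],"twist": [0,0,0.1,0.2,0.3,0.4,0.467,0.467,0.467,0.467,0.467,0.467],"aperture": [0.03,0.03,0.03,0.03,0.03,0.03,0.03,0.03,0.03,0.03,0.03,0.03]}
}}

```text
time: 14.3
ee_pos: [0.406, -0.206, 0.1453]
eef_rot: [0.995, -0.102, -0.0, 0.001]
ft_force: [1.0, -0.6, -0.7]
width: 0.0393
grip_force: 24.9
```

Request:
{"op": "jog_arm", "data": {
  "steps": {"x": [0,0],"y": [0,0],"z": [0,0],"twist": [0,0],"aperture": [0.03,0.03]}
}}

```text
time: 14.5
ee_pos: [0.407, -0.2033, 0.1451]
eef_rot: [0.995, -0.102, -0.0, -0.0]
ft_force: [-0.6, -0.3, -0.2]
width: 0.0399
grip_force: 24.9
```

```bash
python3 -c "
from h import *
inpress()"
```

```text
press frame mm [-1.429e+02 -1.000e-01  1.451e+02] yaw err -0.0011 t 14.5
```

Request:
{"op": "jog_arm", "data": {
  "steps": {"x": [0,0,0,0.03,0.06,0.08,0.09,0.094,0.094],"y": [0,0,0,0,0,0,0,0,0],"z": [0.04,0.064,0.064,0.064,0.064,0.064,0.065,0.065,0.066],"twist": [0,0,0,0,0,0,0,0,0],"aperture": [0.03,0.03,0.03,0.03,0.03,0.03,0.03,0.03,0.03]}
}}

```text
time: 15.4
ee_pos: [0.4992, -0.2216, 0.0798]
eef_rot: [0.995, -0.101, 0.0, 0.0]
ft_force: [0.1, -0.2, -0.8]
width: 0.0399
grip_force: 24.9
```

```bash
python3 -c "
from h import *
inpress()"
```

```text
press frame mm [-48.9   0.5  79.8] yaw err 0.0009 t 15.4
```

Request:
{"op": "jog_arm", "data": {
  "steps": {"x": [0,0.001,0.002,0.003,0.004],"y": [0.001,0.001,0.001,0.001,0.001],"z": [0.002,0.003,0.003,0.003,0.003],"twist": [0,0,0,0,0],"aperture": [0.03,0.03,0.03,0.03,0.03]}
}}

```text
time: 15.9
ee_pos: [0.5006, -0.2231, 0.0776]
eef_rot: [0.995, -0.101, -0.002, 0.0]
ft_force: [-15.7, 5.8, 25.3]
width: 0.0395
grip_force: 25.0
```

```bash
python3 -c "
from h import *
inpress()"
```

```text
press frame mm [-47.3  -0.8  77.6] yaw err 0.0002 t 15.9
```

Request:
{"op": "jog_arm", "data": {
  "steps": {"x": [-0.004,-0.004,-0.004,-0.004,-0.004,-0.004,-0.01,-0.03,-0.05,-0.07,-0.09,-0.09],"y": [0,0,0,0,0,0,-0.04,-0.08,-0.12,-0.16,-0.2,-0.2],"z": [0.001,0.001,0.001,0.001,-0.04,-0.09,-0.12,-0.12,-0.12,-0.12,-0.12,-0.12],"twist": [0,0,0,0,0,0,0,-0.1,-0.25,-0.4,-0.5,-0.5],"aperture": [0.03,0.06,0.06,0.06,0.07,0.07,0.07,0.07,0.07,0.07,0.07,0.07]}
}}

```text
time: 17.1
ee_pos: [0.4535, -0.0042, 0.1964]
eef_rot: [0.988, 0.154, -0.0, 0.0]
ft_force: [0.4, -1.0, -0.0]
width: 0.0704
grip_force: 0.0
```

Run:
```python
from h import *
P,a=packer(.4474,.1873,17.6,.058,.12);print(P,todelta(P,a))
s=viewer.camera("scene");c=viewer.camera("top");f=lambda i:cv2.resize(i[:,:,::-1],None,fx=5,fy=5,interpolation=cv2.INTER_CUBIC)
cv2.imwrite("pics/b5.png",np.vstack([f(s["img"][150:205,290:390]),f(c["img"][135:195,330:430])]))
```

```text
[0.39211494 0.16976255 0.12      ] [-0.0056, -0.1844, 0.0763, 0.0016]
```

View pics/b5.png

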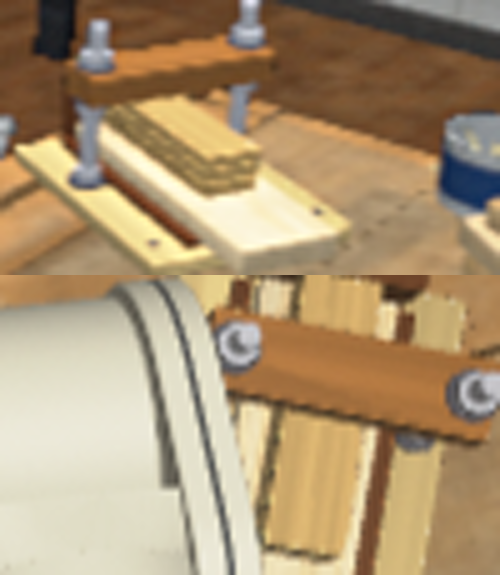

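All three packers are stacked squarely and in line, at scene crop (185,150), and the arm covers only the left of the top view. I'll take the wedge next.

Request:
{"op": "jog_arm", "data": {
  "steps": {"x": [0,-0.003,-0.006,-0.006,-0.006,-0.006,-0.006],"y": [-0.04,-0.09,-0.14,-0.184,-0.184,-0.184,-0.184],"z": [0,0,0.03,0.07,0.076,0.076,0.076],"twist": [0,0,0.002,0.002,0.002,0.002,0.002],"aperture": [0.07,0.07,0.07,0.07,0.07,0.07,0.07]}
}}

```text
time: 17.9
ee_pos: [0.3958, 0.1634, 0.1203]
eef_rot: [0.989, 0.147, -0.0, -0.0]
ft_force: [-0.0, 0.4, 0.7]
width: 0.0697
grip_force: 0.0
```

```bash
python3 -c "
from h import *
P,a=packer(.4474,.1873,17.6,.058,.026);print(todelta(P,a))"
```

```text
[-0.0016, -0.0071, 0.0943, -0.0131]
```

Request:
{"op": "jog_arm", "data": {
  "steps": {"x": [-0.001,-0.001,-0.001],"y": [-0.005,-0.005,-0.005],"z": [0.03,0.04,0.04],"twist": [-0.01,-0.01,-0.01],"aperture": [0.07,0.07,0.07]}
}}

```text
time: 18.2
ee_pos: [0.3928, 0.1676, 0.0798]
eef_rot: [0.988, 0.151, -0.001, 0.0]
ft_force: [-1.1, 0.3, 0.6]
width: 0.0698
grip_force: 0.0
```

```bash
python3 -c "
from h import *
P,a=packer(.4474,.1873,17.6,.058,.026);print(todelta(P,a))"
```

```text
[0.0002, -0.0022, 0.0538, -0.0034]
```

Request:
{"op": "jog_arm", "data": {
  "steps": {"x": [0,0,0,0,0,0,0,0],"y": [-0.002,-0.002,-0.002,-0.002,-0.002,-0.002,-0.002,-0.002],"z": [0.04,0.053,0.053,0.053,0.053,0.053,0.053,0.053],"twist": [-0.003,-0.003,-0.003,-0.003,-0.003,-0.003,-0.003,-0.003],"aperture": [0.07,0.06,0.06,0.03,0.03,0.03,0.03,0.03]},
  "clamp_n": 60
}}

```text
time: 19.0
ee_pos: [0.393, 0.1707, 0.0281]
eef_rot: [0.988, 0.154, 0.001, 0.0]
ft_force: [-0.5, -2.8, 9.2]
width: 0.0396
grip_force: 60.0
```

```bash
python3 -c "
from h import *
s=st();print(todelta(pp(-.145,0,.15),YAW+np.pi/2))"
```

```text
[-0.1018, 0.3596, -0.1217, 0.5109]
```

Request:
{"op": "jog_arm", "data": {
  "steps": {"x": [0,0,-0.02,-0.04,-0.06,-0.08,-0.1,-0.102,-0.102,-0.102,-0.102,-0.102],"y": [0,0.02,0.06,0.1,0.15,0.2,0.25,0.3,0.34,0.36,0.36,0.36],"z": [-0.05,-0.09,-0.12,-0.122,-0.122,-0.122,-0.122,-0.122,-0.122,-0.122,-0.122,-0.122],"twist": [0,0.05,0.1,0.2,0.3,0.4,0.511,0.511,0.511,0.511,0.511,0.511],"aperture": [0.03,0.03,0.03,0.03,0.03,0.03,0.03,0.03,0.03,0.03,0.03,0.03]}
}}

```text
time: 20.2
ee_pos: [0.4043, -0.2026, 0.1492]
eef_rot: [0.995, -0.101, -0.0, -0.0]
ft_force: [-1.2, 0.5, -0.2]
width: 0.0395
grip_force: 60.0
```

```bash
python3 -c "
from h import *
inpress()
r_=viewer.camera('scene');cv2.imwrite('pics/s6.png',cv2.resize(r_['img'][140:220,280:400,::-1],None,fx=5,fy=5,interpolation=cv2.INTER_CUBIC))"
```

```text
press frame mm [-145.6   -0.   149.2] yaw err 0.0002 t 20.2
```

View pics/s6.png

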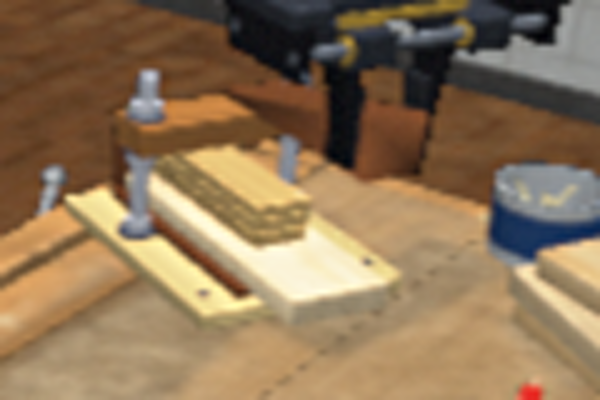

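The wedge is held level at crop (380,130), with its thin end towards the bar.

Request:
{"op": "jog_arm", "data": {
  "steps": {"x": [0,0,0,0.01,0.02,0.03,0.03,0.03],"y": [0,0,0,0,0,0,0,0],"z": [0.04,0.057,0.057,0.057,0.057,0.057,0.058,0.059],"twist": [0,0,0,0,0,0,0,0],"aperture": [0.03,0.03,0.03,0.03,0.03,0.03,0.03,0.03]}
}}

```text
time: 21.05
ee_pos: [0.4342, -0.209, 0.0903]
eef_rot: [0.995, -0.101, 0.0, -0.0]
ft_force: [0.2, -0.2, -0.8]
width: 0.0395
grip_force: 60.0
```

```bash
python3 -c "
from h import *
inpress()"
```

```text
press frame mm [-115.1   -0.3   90.3] yaw err 0.0006 t 21.05
```

Request:
{"op": "jog_arm", "data": {
  "steps": {"x": [0.004,0.008,0.012,0.014,0.016,0.016],"y": [0,0,0,0,0,0],"z": [0.0005,0.0005,0.001,0.001,0.001,0.001],"twist": [0,0,0,0,0,0],"aperture": [0.03,0.03,0.03,0.03,0.03,0.03]}
}}

```text
time: 21.65
ee_pos: [0.4496, -0.2126, 0.0897]
eef_rot: [0.995, -0.101, -0.0, 0.0]
ft_force: [-5.9, 1.6, 8.8]
width: 0.0398
grip_force: 60.0
```

```bash
python3 -c "
from h import *
inpress()"
```

```text
press frame mm [-99.3  -0.7  89.7] yaw err 0.0 t 21.65
```

Request:
{"op": "jog_arm", "data": {
  "steps": {"x": [0.001,0.002,0.003,0.003],"y": [0,0,0,0],"z": [-0.0006,-0.0006,-0.0006,-0.0006],"twist": [0,0,0,0],"aperture": [0.03,0.03,0.03,0.03]}
}}

```text
time: 22.05
ee_pos: [0.4526, -0.213, 0.0899]
eef_rot: [0.995, -0.101, 0.0, 0.0]
ft_force: [-1.0, -0.2, 1.7]
width: 0.0398
grip_force: 60.0
```

```bash
python3 -c "
from h import *
inpress()"
```

```text
press frame mm [-96.3  -0.5  89.9] yaw err 0.0004 t 22.05
```

Request:
{"op": "jog_arm", "data": {
  "steps": {"x": [0.001,0.002,0.003,0.003],"y": [0,0,0,0],"z": [0,0,0,0],"twist": [0,0,0,0],"aperture": [0.03,0.03,0.03,0.03]}
}}

```text
time: 22.45
ee_pos: [0.4555, -0.2136, 0.0899]
eef_rot: [0.995, -0.101, 0.0, 0.0]
ft_force: [-2.1, 0.1, 2.3]
width: 0.0395
grip_force: 60.0
```

```bash
python3 -c "
from h import *
inpress()"
```

```text
press frame mm [-93.3  -0.5  89.9] yaw err 0.0003 t 22.45
```

Not jammed yet; this is only sliding friction. I'll keep pushing.

Request:
{"op": "jog_arm", "data": {
  "steps": {"x": [0.001,0.002,0.003,0.003],"y": [0,0,0,0],"z": [0,0,0,0],"twist": [0,0,0,0],"aperture": [0.03,0.03,0.03,0.03]}
}}

```text
time: 22.85
ee_pos: [0.4584, -0.2142, 0.0899]
eef_rot: [0.995, -0.101, 0.0, 0.0]
ft_force: [-2.6, 0.8, 4.3]
width: 0.0395
grip_force: 60.0
```

```bash
python3 -c "
from h import *
inpress()"
```

```text
press frame mm [-90.3  -0.5  89.9] yaw err 0.0003 t 22.85
```

Request:
{"op": "jog_arm", "data": {
  "steps": {"x": [0.001,0.002,0.003,0.003],"y": [0,0,0,0],"z": [0,0,0,0],"twist": [0,0,0,0],"aperture": [0.03,0.03,0.03,0.03]}
}}

```text
time: 23.25
ee_pos: [0.4597, -0.2146, 0.0899]
eef_rot: [0.995, -0.101, -0.002, 0.0]
ft_force: [-13.5, 2.3, 14.5]
width: 0.0393
grip_force: 60.0
```

```bash
python3 -c "
from h import *
inpress()"
```

```text
press frame mm [-89.   -0.6  89.9] yaw err 0.0 t 23.25
```

Request:
{"op": "jog_arm", "data": {
  "steps": {"x": [0.0005,0.0005,0.0005,0.0005,0.0005],"y": [0,0,0,0,0],"z": [0,0,0,0,0],"twist": [0,0,0,0,0],"aperture": [0.03,0.03,0.03,0.03,0.03]}
}}

```text
time: 23.75
ee_pos: [0.4597, -0.2146, 0.0899]
eef_rot: [0.995, -0.101, -0.002, 0.0]
ft_force: [-15.7, 4.4, 16.8]
width: 0.0396
grip_force: 60.0
```

```bash
python3 -c "
from h import *
inpress()
s=viewer.camera('scene');c=viewer.camera('top');f=lambda i:cv2.resize(i[:,:,::-1],None,fx=5,fy=5,interpolation=cv2.INTER_CUBIC)
cv2.imwrite('pics/b7.png',np.vstack([f(s['img'][150:205,280:390]),f(c['img'][120:180,340:450])]))"
```

```text
press frame mm [-89.   -0.6  89.9] yaw err -0.0 t 23.75
```

View pics/b7.png

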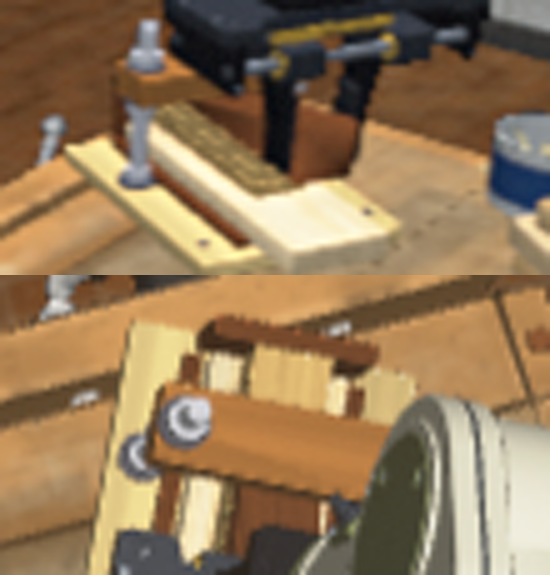

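The wedge is jammed with its thin end about 44 mm in, at a 16 N push, and the stack is still square. I'll ease the downward load and add a little push.

Request:
{"op": "jog_arm", "data": {
  "steps": {"x": [0.0003,0.0003,0.0003,0.0003],"y": [0,0,0,0],"z": [-0.0008,-0.0008,-0.0008,-0.0008],"twist": [0,0,0,0],"aperture": [0.03,0.03,0.03,0.03]}
}}

```text
time: 24.25
ee_pos: [0.4608, -0.2147, 0.0901]
eef_rot: [0.995, -0.101, -0.001, -0.0]
ft_force: [-6.0, 1.1, 4.7]
width: 0.0398
grip_force: 60.0
```

```bash
python3 -c "
from h import *
inpress()"
```

```text
press frame mm [-87.9  -0.5  90.1] yaw err 0.0 t 24.25
```

It moved in 1 mm further with less downward load. I'll push again.

Request:
{"op": "jog_arm", "data": {
  "steps": {"x": [0.0005,0.001,0.001,0.001],"y": [0,0,0,0],"z": [0,0,0,0],"twist": [0,0,0,0],"aperture": [0.03,0.03,0.03,0.03]}
}}

```text
time: 24.65
ee_pos: [0.4608, -0.2147, 0.0901]
eef_rot: [0.995, -0.101, -0.003, -0.0]
ft_force: [-12.2, 3.0, 11.0]
width: 0.0399
grip_force: 60.0
```

```bash
python3 -c "
from h import *
inpress()"
```

```text
press frame mm [-87.9  -0.5  90.1] yaw err -0.0 t 24.65
```

Request:
{"op": "jog_arm", "data": {
  "steps": {"x": [0.0005,0.001,0.001,0.001],"y": [0,0,0,0],"z": [-0.0003,-0.0003,-0.0003,-0.0003],"twist": [0,0,0,0],"aperture": [0.03,0.03,0.03,0.03]}
}}

```text
time: 25.05
ee_pos: [0.461, -0.2148, 0.0901]
eef_rot: [0.995, -0.101, -0.003, -0.0]
ft_force: [-16.5, 4.4, 11.3]
width: 0.0395
grip_force: 60.0
```

```bash
python3 -c "
from h import *
inpress()"
```

```text
press frame mm [-87.7  -0.6  90.1] yaw err -0.0001 t 25.05
```

Request:
{"op": "jog_arm", "data": {
  "steps": {"x": [0,0,0,0,0,0,0,0],"y": [0,0,0,0,0,0,0,0],"z": [0,0,0,0,0,0,0,0],"twist": [0,0,0,0,0,0,0,0],"aperture": [0.03,0.03,0.03,0.03,0.03,0.03,0.03,0.03]}
}}

```text
time: 25.85
ee_pos: [0.461, -0.2148, 0.0901]
eef_rot: [0.995, -0.101, -0.003, -0.0]
ft_force: [-14.8, 3.9, 12.1]
width: 0.0397
grip_force: 60.0
```

```bash
python3 -c "
from h import *
inpress();print(ticket.close_job())"
```

```text
press frame mm [-87.6  -0.5  90.1] yaw err -0.0001 t 25.85
the job is handed in; nothing more can be done
None
```

I stacked all three packers squarely under the bar and jammed the wedge with its thin end about 45 mm past the bar's front face. The arm still grips it, pushing at about 15 N, and I handed the job in at about 26 s; no verdict came back.

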